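# Pack away after the dissection class

## Robot

A 6-joint arm with a two-finger parallel gripper is mounted at the origin on the work surface. World frame = base frame: x ahead of the robot, y to its left, z up, the work surface at z = 0. Lengths are in mm, angles in rad, forces in N, time in s.
With the tool pointing down it reaches from about 300 to 775 mm from the base axis. Payload 14.6 kg.
Tool frame: the origin (TCP) lies at the very end of the fingers, on their centre line; the grasp point (between the pads) lies 19 mm behind it; z points along the fingers, y is the line along which they close (so a half turn about z gives the same grasp; the last joint's range is limited). The gripper opens to 85 mm and grips with 20 to 120 N. Pads are 22 mm wide; open, the fingers measure 114 mm over their backs; the gripper's body (76 mm by 85 mm) begins 54 mm behind the grasp point. The pads swing forward as they close: fully open they stand 13 mm farther back than shut.
Start: joints at [1.144, 0.3, 1.521, -0, 1.321, -0.067], TCP at [193.645, 514.773, 231.281] pointing down, gripper open.
Joint ranges: [-3.03, 3.03], [-0.79, 2.21], [0.23, 2.52], [-1.04, 4.18], [0, 3.07], [-2.55, 2.55]. Speed limits (rad/s): [2.22, 2.22, 2.57, 3.14, 3.14, 3.14].

## Interface

Orientations are given as [roll, pitch, yaw] about the fixed x, y, z axes, in that order (R = Rz(yaw) Ry(pitch) Rx(roll)).
In Python, from plant import robot gives the robot as it stands.
- The arm moves only by the tool servo_tool, never from a script. Its arguments are lists of equal length, an entry for each row: "travel": the shift along the tool's x, y, z in mm, a list of three; "angular": the turn, a rotation vector about the tool's x, y, z in degrees, a list of three; "gripper": the gripper's target within -1 to 1 (fully open at 1, half-way at 0, shut at -1). A call has 1 to 5 rows; each row shifts and turns the commanded pose from where the row before left it, along the tool's axes as they then stand; what a row does not reach is not made up. A row lasts 1/8 s, in which the tool goes at most 62.5 mm and 10.7 degrees, less where a joint would pass 70% of its speed; a pose out of reach is approached as far as the arm can. A call is refused whole if a number of a shift passes 62.5 or a number of a turn 10.7, either way. A call with a gripper value outside its range is refused whole. The fingers move at their own pace and stop on an object; "newtons" is the grip in N (left out, the last holds). Time passes only in rows, so rows that do not move let the fingers close. It gives the time, the measured TCP pose, the force, the opening and the grip force at its end, in the units of the state.
- robot.get_state(): the state, without advancing time (a new reading comes with each control period).
- robot.capture(name): name is "side" or "top"; returns a dict with "frame" (480x640x3 uint8, red, green, blue), "depth" (480x640 float32, mm along the optical axis (not along the pixel's ray), 0 where there is no reading), "K" (3x3 intrinsics, pixels), "view" (4x4, takes a point from world to camera coordinates). Camera axes: x right, y up, looking along -z (the intrinsics and any distortion apply to the point x, -y, -z); pixel columns grow to the right and rows downward; lengths in mm; the calibration is good to about 2 mm. A picture is of the moment at which its call begins.
- robot.hand_in(): hands the job in; it is judged then, once.
The state is a dict: "time": time; "joints": joint angles; "qvel": joint speeds; "joint_torque": joint torques, N m; "position": TCP position; "ee_rot": TCP orientation; "ft_force": force on the tool from outside, world axes, zero at the start; "ft_torque": the same for the moment, N m; "finger_gap": finger opening in mm; "finger_force": force on a finger pad.
Only numpy, scipy, OpenCV 4.12 (cv2) and the standard library are available. Lean on these libraries where they do the work, as an engineer would, in place of code of your own. Each camera call takes 0.05 s, during which the arm holds its last target. There are 200 camera calls.

## Task

Clear the bench after the dissection class: stand both specimen jars upright in the green basket, put the round culture dish flat in the blue tray, and lay the forceps and the orange-handled probe flat and lengthwise in the metal pan, side by side and not one on top of the other. The jars and the dish are glass, so set them down gently instead of dropping them, and leave the wash bottle and the beaker where they stand.

Things in the scene. Friction and masses are not known exactly. Their poses are not given: they have to be found in the camera images.
- jar_amber: Closed, straight-sided round glass specimen jar, 44 mm across and 60 mm tall, about 120 g, standing upright with its flat screw lid on top. Origin: centre of its underside; z up through the lid. Amber glass, yellow lid.
- jar_green: Closed, straight-sided round glass specimen jar, 44 mm across and 60 mm tall, about 120 g, standing upright with its flat screw lid on top. Origin: centre of its underside; z up through the lid. Pale green glass, white lid.
- dish: Closed round glass culture dish with a red filling, a disc 55 mm across and 16 mm high, about 60 g, lying flat. Origin: centre of its underside; z up.
- forceps: Rigid steel forceps (they do not flex) lying flat, 120 mm long, 14 mm wide over the two straight parallel leaves of the middle 56 mm, narrowing to both ends, 9 mm high, about 40 g. Origin: on the underside at mid-length; x along its length, z up. Grip across the middle.
- probe: Dissecting probe lying flat, 120 mm long: a straight orange handle 96 mm long, 13 mm wide and 11 mm high (from x = -60 to +36 mm) and a short blunt steel tip (to x = +60 mm), about 35 g. Origin: on the underside at mid-length of the whole tool; x along its length towards the tip, z up. Grip across the handle at or just behind the origin.
- basket: Green plastic basket, for the jars. Fixed, open-topped, 130 x 180 mm outside and 30 mm high, walls and floor 4 mm thick (inside 122 x 172 mm, floor 4 mm above the bench). Origin: centre of its underside, on the bench; x along the short side, y along the long side, z up.
- pan: Bare silver-grey metal pan, for the two tools. Fixed, open-topped, 130 x 180 mm outside and 30 mm high, walls and floor 4 mm thick (inside 122 x 172 mm, floor 4 mm above the bench). Origin: centre of its underside, on the bench; x along the short side, y along the long side, z up.
- tray: Blue plastic tray, for the dish. Fixed, open-topped, 130 x 180 mm outside and 30 mm high, walls and floor 4 mm thick (inside 122 x 172 mm, floor 4 mm above the bench). Origin: centre of its underside, on the bench; x along the short side, y along the long side, z up.
- wash_bottle: Bystander: white wash bottle with red cap and spout, 62 mm across, about 175 mm tall, standing loose beside the trays. Origin: centre of its underside; z up. Leave it alone.
- beaker: Bystander: clear glass beaker, 70 mm across the rim, 85 mm tall, standing loose beside the trays. Origin: centre of its underside; z up. Leave it alone.

How it is judged (in metres and radians):
At the end, for the whole second after the job is handed in: Jars upright in the basket, dish flat in the tray, forceps and probe flat in the pan within 0.35 rad of its long direction and 50 mm of mid-length. All tilts under 0.12 rad, undersides within 4 mm of the tray floor, all released and at rest (x of jar_amber in the frame of basket between -0.05 and 0.05 m and y of jar_amber in the frame of basket between -0.075 and 0.075 m and z of jar_amber in the frame of basket between 0.001 and 0.008 m and angle between each of jar_amber, jar_green, dish, forceps, probe's own z axis and vertical below 0.12 rad and linear speed of each of jar_amber, jar_green, dish, forceps, probe below 0.02 m/s and x of jar_green in the frame of basket between -0.05 and 0.05 m and y of jar_green in the frame of basket between -0.075 and 0.075 m and z of jar_green in the frame of basket between 0.001 and 0.008 m and x of dish in the frame of tray between -0.05 and 0.05 m and y of dish in the frame of tray between -0.075 and 0.075 m and z of dish in the frame of tray between 0.001 and 0.008 m and x of forceps in the frame of pan between -0.06 and 0.06 m and y of forceps in the frame of pan between -0.05 and 0.05 m and z of forceps in the frame of pan between 0.001 and 0.008 m and angle between the x axis of each of forceps, probe and the y axis of pan, either way round below 0.35 rad and x of probe in the frame of pan between -0.06 and 0.06 m and y of probe in the frame of pan between -0.05 and 0.05 m and z of probe in the frame of pan between 0.001 and 0.008 m); the robot touches nothing.
It fails at once if the amber jar falls free of the fingers faster than 0.6 m/s (dropped from about 2 cm or more, or knocked over) (linear speed of jar_amber above 0.6 m/s and contact force between jar_amber and the fingers below 0.05 N).
It fails at once if the green jar falls free of the fingers faster than 0.6 m/s (dropped from about 2 cm or more, or knocked over) (linear speed of jar_green above 0.6 m/s and contact force between jar_green and the fingers below 0.05 N).
It fails at once if the dish falls free of the fingers faster than 0.6 m/s (dropped from about 2 cm or more, or knocked over) (linear speed of dish above 0.6 m/s and contact force between dish and the fingers below 0.05 N).
It fails at once if the wash bottle is moved by more than 20 mm or tipped (distance of wash_bottle from where it was at the start of the episode above 0.02 m or angle between wash_bottle's own z axis and vertical above 0.2 rad).
It fails at once if the beaker is moved by more than 20 mm or tipped (distance of beaker from where it was at the start of the episode above 0.02 m or angle between beaker's own z axis and vertical above 0.2 rad).
It also fails if it takes over 136 s, if anything falls off the work surface, if the arm or the gripper's body presses on something with over 40 N, if the wrist force passes 120 N, or if a joint passes its speed limit or range.

## Working session

There is one attempt and no reset: what is moved stays moved. The work goes in short steps, Python scripts to look and compute and a tool call to move; the robot and the scene stay as the last step left them, time stands still between calls to the robot, and variables do not carry over. Pictures are saved under pics/ and viewed, at most 14 in all, crops included, and the job is handed in when it is done.

Besides the shell and the picture viewer there is one more tool, called after "Request:" by a JSON object that holds its "method" and its "body", one argument or row to a line. servo_tool: Moves the arm, as the interface text tells. Its arguments: {"type":"object","properties":{"travel":{"type":"array","items":{"type":"array","items":{"type":"number"}}},"angular":{"type":"array","items":{"type":"array","items":{"type":"number"}}},"gripper":{"type":"array","items":{"type":"number"}},"newtons":{"type":"number"}},"required":["travel","angular","gripper"]}

```bash
mkdir -p pics; cat > h.py <<'E'
import numpy as np, cv2
from plant import robot
def cap(n,f=None):
    c=robot.capture(n)
    if f: cv2.imwrite('pics/'+f,c['frame'][:,:,::-1])
    return c
def world(c,u,v,z=None):
    K,V=c['K'],np.linalg.inv(c['view'])
    r=np.array([(u-K[0,2])/K[0,0],-(v-K[1,2])/K[1,1],-1.])
    if z is None:
        d=float(c['depth'][int(round(v)),int(round(u))]); p=V@np.append(r*d,1); return p[:3]
    o=V[:3,3]; w=V[:3,:3]@r
    return o+w*(z-o[2])/w[2]
E
python3 - <<'E'
from h import *
import pickle
s=robot.get_state();print(s)
for n in('top','side'):
    c=cap(n,n+'0.png');pickle.dump(c,open(n+'0.pkl','wb'));print(n,c['K'],c['view'],c.keys())
E
```

```text
{'time': 0.0, 'joints': array([ 1.14440320e+00,  3.00468148e-01,  1.52159203e+00,  8.06332054e-06,
        1.32073896e+00, -6.65859648e-02]), 'qvel': array([ 2.27318006e-06,  1.81508431e-03, -9.52404803e-04, -1.22554430e-03,
       -5.05206113e-04,  5.41942718e-04]), 'joint_torque': array([-2.01991948e-03, -5.43502200e+01, -3.61788619e+01, -2.09409000e-04,
        4.08747175e-03, -3.99849881e-06]), 'position': array([193.54289809, 514.55755916, 230.71831143]), 'ee_rot': array([-3.14038936e+00, -8.80686137e-05,  2.78178343e+00]), 'ft_force': array([ 0.92854873, -0.77650574,  0.10137638]), 'ft_torque': array([0.00874455, 0.02643008, 0.00230722]), 'finger_force': 0.0, 'finger_gap': 85.44267468272355}
top [[548.83424351   0.         306.47801274]
 [  0.         548.83424351 242.40615764]
 [  0.           0.           1.        ]] [[ 4.79755815e-03 -9.99912565e-01 -1.23225775e-02 -2.99405184e+00]
 [ 9.86154937e-01  2.68822884e-03  1.65804748e-01 -5.40784578e+02]
 [-1.65757125e-01 -1.29474286e-02  9.86081609e-01 -1.29547253e+03]
 [ 0.00000000e+00  0.00000000e+00  0.00000000e+00  1.00000000e+00]] dict_keys(['frame', 'depth', 'K', 'view'])
side [[513.48425195   0.         322.54025402]
 [  0.         513.48425195 242.28390434]
 [  0.           0.           1.        ]] [[ 9.79764988e-01 -1.99918983e-01  9.64204157e-03 -5.32970699e+02]
 [ 1.03254261e-01  5.46123726e-01  8.31316687e-01 -9.40415518e+01]
 [-1.71461734e-01 -8.13499402e-01  5.55715392e-01 -1.09253092e+03]
 [ 0.00000000e+00  0.00000000e+00  0.00000000e+00  1.00000000e+00]] dict_keys(['frame', 'depth', 'K', 'view'])
```

View pics/top0.png

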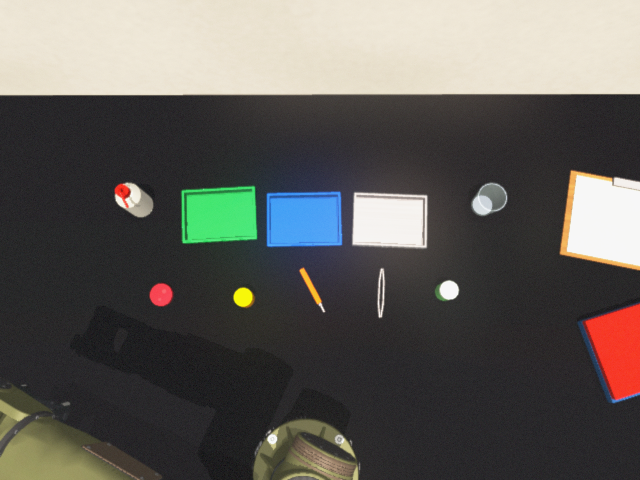

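View pics/side0.png

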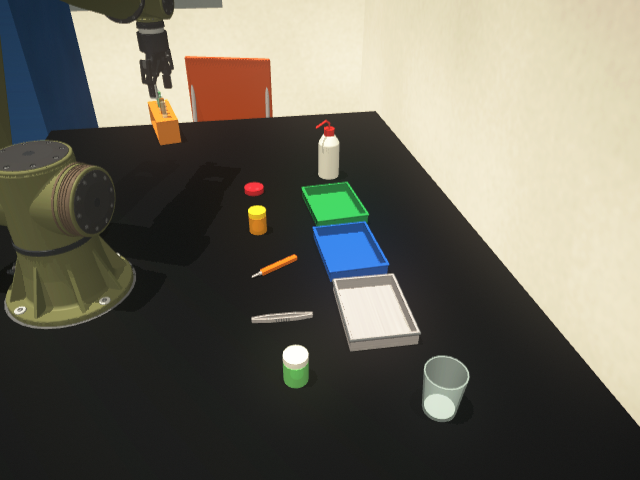

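The top view shows the basket (219,215), tray (304,219) and pan (390,220). The dish is at (161,295), amber lid (243,297), probe (300,269)→(324,311), forceps (381,268)→(380,317) and green jar's white lid (448,290). The wash bottle is at (135,200) and the beaker at (488,200). Next I'll measure these from the masks.

```bash
python3 - <<'E'
from h import *
import pickle
c=pickle.load(open('top0.pkl','rb'))
hsv=cv2.cvtColor(c['frame'],cv2.COLOR_RGB2HSV).astype(int)
H,S,V=hsv[...,0],hsv[...,1],hsv[...,2]
def do(n,box,m,z,h):
    u0,v0,u1,v1=box; mm=np.zeros(H.shape,np.uint8); mm[v0:v1,u0:u1]=m[v0:v1,u0:u1]
    k,l,st,ce=cv2.connectedComponentsWithStats(mm); i=1+np.argmax(st[1:,4]); 
    v,u=np.where(l==i); P=np.array([world(c,a,b,z)for a,b in zip(u,v)])[:,:2]
    r=cv2.minAreaRect(P.astype(np.float32)); dep=np.median([world(c,a,b)[2] for a,b in zip(u,v)])
    e,W=np.linalg.eigh(np.cov(P.T)); print(n,len(u),'cent',P.mean(0).round(1),'rect',np.round(r[0],1),np.round(r[1],1),round(r[2],1),'axis deg',np.degrees(np.arctan2(W[1,1],W[0,1])).round(1),'zdepth',round(dep,1))
do('dish',(130,270,190,320),(S>100)&(V>80),16,0)
do('amber',(220,275,270,320),(S>100)&(V>150)&(H>22),60,0)
do('probe',(290,260,335,320),(V>90),8,0)
do('handle',(290,260,335,320),(V>90)&(S>130),11,0)
do('forceps',(365,255,395,325),(V>80),7,0)
do('green',(430,275,470,310),(V>120)&(S<60),60,0)
do('basket',(170,175,262,255),(S>100)&(V>60)&(H>40)&(H<75),30,0)
do('tray',(262,180,347,255),(S>100)&(V>60)&(H>95)&(H<125),30,0)
do('pan',(347,180,435,255),(V>80),30,0)
do('bottle',(100,175,165,225),(V>70),100,0)
do('beaker',(460,175,520,225),(V>60),40,0)
c=pickle.load(open('side0.pkl','rb'))
for n,u,v,z in [('bottle base',329,178,0),('beaker base',440,408,4),('amber',257,211,60),('green lid',295,352,60),('dish',254,187,16),('pan ctr far rim',367,276,30)]:print(n,world(c,u,v,z).round(1))
E
```

```text
dish 462 cent [414.8 358. ] rect [414.6 357.5] [58.9 56.3] 46.5 axis deg 59.4 zdepth 15.5
amber 290 cent [406.6 149.5] rect [406.3 149.3] [42.7 43.2] 0.2 axis deg 62.9 zdepth 60.6
probe 304 cent [432.8 -12.9] rect [428.3 -15. ] [123.9  16.6] 26.8 axis deg -152.1 zdepth 9.4
handle 257 cent [438.1  -9.9] rect [438.7  -9.6] [97.5 16.1] 28.0 axis deg -152.0 zdepth 9.9
forceps 322 cent [ 423.5 -184.5] rect [ 423.8 -184.5] [ 19.3 124. ] 85.9 axis deg 176.7 zdepth 4.2
green 309 cent [ 425.6 -339.2] rect [ 425.4 -339.3] [44.3 44.5] 44.0 axis deg 73.8 zdepth 60.4
basket 4146 cent [613.8 220. ] rect [614.3 219.7] [140.9 188.8] 3.4 axis deg 94.1 zdepth 5.4
tray 4349 cent [603.4   8. ] rect [606.1  10.1] [157.7 195.6] 1.1 axis deg 90.8 zdepth 5.2
pan 4328 cent [ 600.1 -204.1] rect [ 600.8 -200.1] [198.7 142.9] 88.2 axis deg 88.9 zdepth 5.6
bottle 991 cent [634.8 412. ] rect [635.  412.4] [108.   64.4] 53.6 axis deg 53.2 zdepth 107.2
beaker 941 cent [ 652.  -452.3] rect [ 649.1 -453.4] [75.5 98. ] 55.4 axis deg 128.5 zdepth 42.5
bottle base [645.4 400.7   0. ]
beaker base [ 647.2 -449.9    4. ]
amber [410.2 142.2  60. ]
green lid [ 427.8 -336.1   60. ]
dish [419.3 353.   16. ]
pan ctr far rim [ 615. -120.   30.]
```

Request:
{"method": "servo_tool", "body": {
  "travel": [
    [0, 0, 0],
    [0, 0, 0],
    [-55, -39, 0],
    [-55, -39, 0],
    [-55, -39, 0]
  ],
  "angular": [
    [0, 0, -10.3],
    [0, 0, -10.3],
    [0, 0, 0],
    [0, 0, 0],
    [0, 0, 0]
  ],
  "gripper": [0.8, 0.8, 0.8, 0.8, 0.8],
  "newtons": 30
}}

```text
time: 0.72
position: [347.8, 404.9, 231.1]
ee_rot: [-3.141, -0.0, -3.141]
ft_force: [0.6, 1.1, 0.1]
finger_gap: 76.8
finger_force: 0.0
```

Request:
{"method": "servo_tool", "body": {
  "travel": [
    [-50, -36, 30],
    [-4, -2, 50],
    [0, 0, 50],
    [0, 0, 40],
    [0, 0, 0]
  ],
  "angular": [
    [0, 0, 0],
    [0, 0, 0],
    [0, 0, 0],
    [0, 0, 0],
    [0, 0, 0]
  ],
  "gripper": [0.8, 0.8, 0.8, 0.8, 0.8]
}}

```text
time: 1.35
position: [395.0, 370.4, 61.5]
ee_rot: [-3.138, -0.004, 3.141]
ft_force: [0.5, -0.4, -0.0]
finger_gap: 76.7
finger_force: 0.0
```

Request:
{"method": "servo_tool", "body": {
  "travel": [
    [-10, -6, 0],
    [-10, -6, 10],
    [-0.5, -0.5, 15],
    [0, 0, 5],
    [0, 0, 0]
  ],
  "angular": [
    [0, 0, 0],
    [0, 0, 0],
    [0, 0, 0],
    [0, 0, 0],
    [0, 0, 0]
  ],
  "gripper": [0.8, 0.8, 0.8, 0.8, 0.8]
}}

```text
time: 1.98
position: [416.3, 358.9, 33.4]
ee_rot: [-3.141, -0.001, 3.142]
ft_force: [-0.9, 1.2, -0.8]
finger_gap: 76.6
finger_force: 0.0
```

```bash
python3 - <<'E'
from h import *
c=cap('side')
cv2.imwrite('pics/d1.png',cv2.resize(c['frame'][90:240,170:350,::-1],None,fx=4,fy=4,interpolation=2))
E
```

```text
(no output)
```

View pics/d1.png

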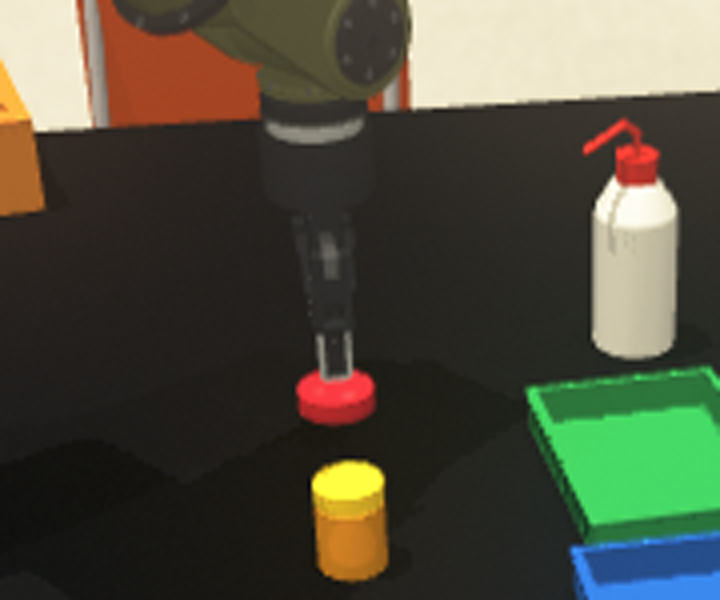

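The side crop shows the near finger (335,375) centred over the dish (336,397). I'll descend and grip.

Request:
{"method": "servo_tool", "body": {
  "travel": [
    [0, 0, 10],
    [0, 0, 10],
    [0, 0, 8],
    [0, 0, 2],
    [0, 0, 0]
  ],
  "angular": [
    [0, 0, 0],
    [0, 0, 0],
    [0, 0, 0],
    [0, 0, 0],
    [0, 0, 0]
  ],
  "gripper": [0.8, 0.8, 0.8, 0.8, 0.8]
}}

```text
time: 2.65
position: [416.7, 358.9, 3.8]
ee_rot: [-3.142, -0.0, 3.141]
ft_force: [0.4, -0.2, -0.1]
finger_gap: 77.1
finger_force: 0.0
```

Request:
{"method": "servo_tool", "body": {
  "travel": [
    [0, 0, 0],
    [0, 0, 0],
    [0, 0, 0],
    [0, 0, 0],
    [0, 0, 0]
  ],
  "angular": [
    [0, 0, 0],
    [0, 0, 0],
    [0, 0, 0],
    [0, 0, 0],
    [0, 0, 0]
  ],
  "gripper": [0.0, 0.0, 0.0, 0.0, 0.0]
}}

```text
time: 3.28
position: [416.8, 359.0, 4.6]
ee_rot: [3.141, 0.001, 3.141]
ft_force: [-1.7, -2.0, 5.3]
finger_gap: 53.3
finger_force: 30.6
```

Request:
{"method": "servo_tool", "body": {
  "travel": [
    [0, 0, -15],
    [0, 0, -30],
    [0, 0, -40],
    [-12, -25, -15],
    [-20, -40, 0]
  ],
  "angular": [
    [0, 0, 0],
    [0, 0, 0],
    [0, 0, 0],
    [0, 0, 0],
    [0, 0, 0]
  ],
  "gripper": [0.0, 0.0, 0.0, 0.0, 0.0]
}}

```text
time: 3.9
position: [449.3, 294.2, 106.5]
ee_rot: [3.14, 0.003, -3.14]
ft_force: [0.9, -0.0, -0.0]
finger_gap: 53.2
finger_force: 31.8
```

Request:
{"method": "servo_tool", "body": {
  "travel": [
    [-20, -40, 0],
    [-20, -40, 0],
    [-20, -40, 0],
    [-20, -40, 0],
    [-20, -40, 0]
  ],
  "angular": [
    [0, 0, 0],
    [0, 0, 0],
    [0, 0, 0],
    [0, 0, 0],
    [0, 0, 0]
  ],
  "gripper": [0.0, 0.0, 0.0, 0.0, 0.0]
}}

```text
time: 4.53
position: [549.3, 92.5, 105.1]
ee_rot: [3.141, 0.001, 3.141]
ft_force: [0.5, 0.3, -0.2]
finger_gap: 53.6
finger_force: 31.8
```

Request:
{"method": "servo_tool", "body": {
  "travel": [
    [-20, -35, 0],
    [-20, -30, 0],
    [-10, -15, 0],
    [0, 0, 0],
    [0, 0, 0]
  ],
  "angular": [
    [0, 0, 0],
    [0, 0, 0],
    [0, 0, 0],
    [0, 0, 0],
    [0, 0, 0]
  ],
  "gripper": [0.0, 0.0, 0.0, 0.0, 0.0]
}}

```text
time: 5.15
position: [598.1, 14.9, 104.1]
ee_rot: [3.141, -0.0, -3.141]
ft_force: [-0.1, -0.7, -1.7]
finger_gap: 52.9
finger_force: 31.8
```

Request:
{"method": "servo_tool", "body": {
  "travel": [
    [0, 0, 30],
    [0, 0, 30],
    [0, 0, 20],
    [0, 0, 8],
    [0, 0, 0]
  ],
  "angular": [
    [0, 0, 0],
    [0, 0, 0],
    [0, 0, 0],
    [0, 0, 0],
    [0, 0, 0]
  ],
  "gripper": [0.0, 0.0, 0.0, 0.0, 0.0]
}}

```text
time: 5.78
position: [598.6, 14.1, 16.1]
ee_rot: [-3.142, 0.0, -3.142]
ft_force: [0.4, -0.4, -0.5]
finger_gap: 53.2
finger_force: 31.8
```

Request:
{"method": "servo_tool", "body": {
  "travel": [
    [0, 0, 3],
    [0, 0, 2],
    [0, 0, 1],
    [0, 0, 0],
    [0, 0, 0]
  ],
  "angular": [
    [0, 0, 0],
    [0, 0, 0],
    [0, 0, 0],
    [0, 0, 0],
    [0, 0, 0]
  ],
  "gripper": [0.0, 0.0, 0.0, 0.0, 0.0]
}}

```text
time: 6.4
position: [598.6, 13.9, 10.0]
ee_rot: [-3.142, 0.0, 3.141]
ft_force: [0.5, 0.2, -0.3]
finger_gap: 53.4
finger_force: 31.8
```

Request:
{"method": "servo_tool", "body": {
  "travel": [
    [0, 0, 1],
    [0, 0, 0.5],
    [0, 0, 0],
    [0, 0, 0],
    [0, 0, 0]
  ],
  "angular": [
    [0, 0, 0],
    [0, 0, 0],
    [0, 0, 0],
    [0, 0, 0],
    [0, 0, 0]
  ],
  "gripper": [0.0, 0.0, 0.0, 0.4, 0.6]
}}

```text
time: 7.02
position: [598.6, 13.9, 8.3]
ee_rot: [-3.142, 0.0, 3.141]
ft_force: [0.1, -1.7, -0.1]
finger_gap: 68.5
finger_force: 0.0
```

Request:
{"method": "servo_tool", "body": {
  "travel": [
    [0, 0, 0],
    [0, 0, 0],
    [0, 0, -10],
    [0, 0, -40],
    [0, 0, -40]
  ],
  "angular": [
    [0, 0, 0],
    [0, 0, 0],
    [0, 0, 0],
    [0, 0, 0],
    [0, 0, 0]
  ],
  "gripper": [0.6, 0.6, 0.6, 0.6, 0.6]
}}

```text
time: 7.65
position: [598.5, 13.9, 100.1]
ee_rot: [-3.142, -0.0, 3.141]
ft_force: [-0.1, 0.9, 0.6]
finger_gap: 68.9
finger_force: 0.0
```

Request:
{"method": "servo_tool", "body": {
  "travel": [
    [35, -40, 0],
    [35, -40, 0],
    [35, -40, 0],
    [35, -40, 0],
    [25, -30, 0]
  ],
  "angular": [
    [0, 0, 0],
    [0, 0, 0],
    [0, 0, 0],
    [0, 0, 0],
    [0, 0, 0]
  ],
  "gripper": [0.0, 0.0, 0.0, 0.0, 0.0]
}}

```text
time: 8.28
position: [432.3, -177.4, 99.2]
ee_rot: [-3.141, 0.001, 3.141]
ft_force: [-0.0, -0.4, 0.4]
finger_gap: 42.7
finger_force: 0.0
```

Request:
{"method": "servo_tool", "body": {
  "travel": [
    [10, -8, 0],
    [0, 0, 20],
    [0, 0, 20],
    [0, 0, 10],
    [0, 0, 0]
  ],
  "angular": [
    [0, 0, 0],
    [0, 0, 0],
    [0, 0, 0],
    [0, 0, 3.3],
    [0, 0, 0]
  ],
  "gripper": [0.0, 0.0, 0.0, 0.0, 0.0]
}}

```text
time: 8.9
position: [423.7, -183.5, 48.2]
ee_rot: [3.141, -0.001, 3.085]
ft_force: [-0.6, -0.1, 0.5]
finger_gap: 42.7
finger_force: 0.0
```

Request:
{"method": "servo_tool", "body": {
  "travel": [
    [0, -1, 20],
    [0, 0, 15],
    [0, 0, 9],
    [0, 0, 0],
    [0, 0, 0]
  ],
  "angular": [
    [0, 0, 0],
    [0, 0, 0],
    [0, 0, 0],
    [0, 0, 0],
    [0, 0, 0]
  ],
  "gripper": [0.0, 0.0, 0.0, 0.0, 0.0]
}}

```text
time: 9.52
position: [423.7, -185.2, 4.9]
ee_rot: [-3.141, 0.001, 3.084]
ft_force: [-0.7, 0.6, -0.4]
finger_gap: 42.9
finger_force: 0.0
```

Request:
{"method": "servo_tool", "body": {
  "travel": [
    [0, 0, 0],
    [0, 0, 0],
    [0, 0, 0],
    [0, 0, 0],
    [0, 0, 0]
  ],
  "angular": [
    [0, 0, 0],
    [0, 0, 0],
    [0, 0, 0],
    [0, 0, 0],
    [0, 0, 0]
  ],
  "gripper": [-0.9, -0.9, -0.9, -0.9, -0.9]
}}

```text
time: 10.15
position: [423.6, -185.2, 4.9]
ee_rot: [-3.141, 0.001, 3.084]
ft_force: [-1.2, 1.2, 6.3]
finger_gap: 12.6
finger_force: 30.6
```

Request:
{"method": "servo_tool", "body": {
  "travel": [
    [0, 0, -15],
    [0, 0, -30],
    [0, 0, -30],
    [0, 0, 0],
    [0, 0, 0]
  ],
  "angular": [
    [0, 0, 0],
    [0, 0, 0],
    [0, 0, 9],
    [0, 0, 9.7],
    [0, 0, 9.7]
  ],
  "gripper": [-0.9, -0.9, -0.9, -0.9, -0.9]
}}

```text
time: 10.78
position: [423.7, -185.2, 80.8]
ee_rot: [3.141, 0.002, 2.583]
ft_force: [0.5, 0.6, -0.7]
finger_gap: 12.2
finger_force: 30.0
```

Request:
{"method": "servo_tool", "body": {
  "travel": [
    [0, 0, 0],
    [0, 0, 0],
    [0, 0, 0],
    [0, 0, 0],
    [0, 0, 0]
  ],
  "angular": [
    [0, 0, 9.7],
    [0, 0, 9.7],
    [0, 0, 9.7],
    [0, 0, 9.7],
    [0, 0, 9.7]
  ],
  "gripper": [-0.9, -0.9, -0.9, -0.9, -0.9]
}}

```text
time: 11.4
position: [423.5, -185.1, 80.4]
ee_rot: [3.141, 0.0, 1.736]
ft_force: [-0.1, -0.0, 0.4]
finger_gap: 12.5
finger_force: 30.0
```

Request:
{"method": "servo_tool", "body": {
  "travel": [
    [0, 0, 0],
    [0, 0, 0],
    [0, 30, 0],
    [0, 40, 0],
    [0, 40, 0]
  ],
  "angular": [
    [0, 0, 9.8],
    [0, 0, 0],
    [0, 0, 0],
    [0, 0, 0],
    [0, 0, 0]
  ],
  "gripper": [-0.9, -0.9, -0.9, -0.9, -0.9]
}}

```text
time: 12.02
position: [534.7, -185.1, 80.1]
ee_rot: [3.141, 0.0, 1.575]
ft_force: [0.4, -1.1, -1.1]
finger_gap: 12.3
finger_force: 30.0
```

Request:
{"method": "servo_tool", "body": {
  "travel": [
    [-5, 40, 0],
    [-5, 35, 0],
    [-5, 10, 0],
    [0, 0, 0],
    [0, 0, 0]
  ],
  "angular": [
    [0, 0, 0],
    [0, 0, 0],
    [0, 0, 0],
    [0, 0, 0],
    [0, 0, 0]
  ],
  "gripper": [-0.9, -0.9, -0.9, -0.9, -0.9]
}}

```text
time: 12.65
position: [617.9, -200.0, 79.6]
ee_rot: [-3.141, -0.0, 1.572]
ft_force: [-0.3, -0.3, -0.1]
finger_gap: 12.6
finger_force: 30.0
```

```bash
python3 - <<'E'
from h import *
c=cap('side')
cv2.imwrite('pics/f1.png',cv2.resize(c['frame'][150:370,220:470,::-1],None,fx=2.7,fy=2.7,interpolation=2))
E
```

```text
(no output)
```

View pics/f1.png

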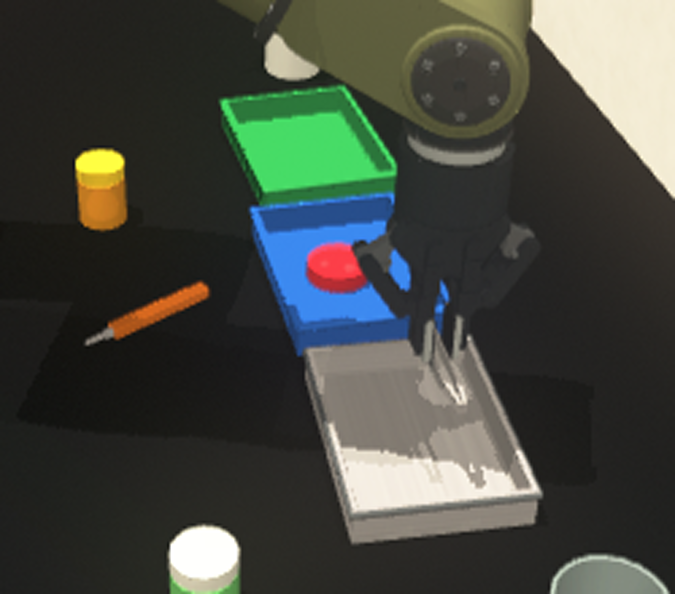

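The forceps are held lengthwise over the pan with their end at (460,400), and the dish lies flat in the tray at (338,265). I'll lower the forceps.

Request:
{"method": "servo_tool", "body": {
  "travel": [
    [-2, 7, 0],
    [0, 0, 20],
    [0, 0, 25],
    [0, 0, 18],
    [0, 0, 0]
  ],
  "angular": [
    [0, 0, 0],
    [0, 0, 0],
    [0, 0, 0],
    [0, 0, 0],
    [0, 0, 0]
  ],
  "gripper": [-0.9, -0.9, -0.9, -0.9, -0.9]
}}

```text
time: 13.32
position: [624.5, -201.8, 14.3]
ee_rot: [-3.139, -0.001, 1.571]
ft_force: [0.2, -0.2, -0.6]
finger_gap: 12.6
finger_force: 30.0
```

Request:
{"method": "servo_tool", "body": {
  "travel": [
    [0, 0, 4],
    [0, 0, 2],
    [0, 0, 1],
    [0, 0, 0],
    [0, 0, 0]
  ],
  "angular": [
    [0, 0, 0],
    [0, 0, 0],
    [0, 0, 0],
    [0, 0, 0],
    [0, 0, 0]
  ],
  "gripper": [-0.9, -0.9, -0.9, -0.9, -0.9]
}}

```text
time: 13.95
position: [625.5, -202.2, 9.6]
ee_rot: [3.141, 0.0, 1.57]
ft_force: [0.3, 0.1, 0.1]
finger_gap: 12.9
finger_force: 30.0
```

Request:
{"method": "servo_tool", "body": {
  "travel": [
    [0, 0, 0.5],
    [0, 0, 0],
    [0, 0, 0],
    [0, 0, 0],
    [0, 0, -15]
  ],
  "angular": [
    [0, 0, 0],
    [0, 0, 0],
    [0, 0, 0],
    [0, 0, 0],
    [0, 0, 0]
  ],
  "gripper": [-0.9, -0.4, -0.4, -0.4, -0.4]
}}

```text
time: 14.58
position: [624.8, -201.9, 23.4]
ee_rot: [-3.14, -0.001, 1.571]
ft_force: [-0.9, 0.2, 0.1]
finger_gap: 25.8
finger_force: 0.0
```

Request:
{"method": "servo_tool", "body": {
  "travel": [
    [0, 0, -40],
    [0, -15, -30],
    [35, -35, 0],
    [35, -35, 0],
    [35, -35, 0]
  ],
  "angular": [
    [0, 0, 0],
    [0, 0, 0],
    [0, 0, 0],
    [0, 0, 0],
    [0, 0, 0]
  ],
  "gripper": [-0.4, -0.4, 0.0, 0.0, 0.0]
}}

```text
time: 15.2
position: [504.5, -96.2, 95.1]
ee_rot: [3.14, 0.0, 1.57]
ft_force: [1.2, -0.1, 0.4]
finger_gap: 42.6
finger_force: 0.0
```

Request:
{"method": "servo_tool", "body": {
  "travel": [
    [35, -35, 0],
    [35, -35, 0],
    [12, -6, 0],
    [0, 0, 0],
    [0, 0, 0]
  ],
  "angular": [
    [0, 0, 0],
    [0, 0, 0],
    [0, 0, 0],
    [0, 0, 10.3],
    [0, 0, 10.3]
  ],
  "gripper": [0.0, 0.0, 0.0, 0.0, 0.0]
}}

```text
time: 15.82
position: [430.3, -15.2, 94.9]
ee_rot: [3.14, -0.0, 1.205]
ft_force: [0.2, 0.0, 0.8]
finger_gap: 42.8
finger_force: 0.0
```

Request:
{"method": "servo_tool", "body": {
  "travel": [
    [0, 0, 0],
    [0, 0, 0],
    [0, 0, 0],
    [0, 0, 0],
    [0, 0, 0]
  ],
  "angular": [
    [0, 0, 10.3],
    [0, 0, 10.3],
    [0, 0, 10.3],
    [0, 0, 10.3],
    [0, 0, 0]
  ],
  "gripper": [0.0, 0.0, 0.0, 0.0, 0.0]
}}

```text
time: 16.45
position: [430.2, -15.3, 94.6]
ee_rot: [3.141, -0.001, 0.493]
ft_force: [0.2, -0.0, -0.1]
finger_gap: 42.9
finger_force: 0.0
```

Request:
{"method": "servo_tool", "body": {
  "travel": [
    [0, 0, 30],
    [0, 0, 30],
    [0, 0, 20],
    [0, 0, 9.5],
    [0, 0, 0]
  ],
  "angular": [
    [0, 0, 0],
    [0, 0, 0],
    [0, 0, 0],
    [0, 0, 0],
    [0, 0, 0]
  ],
  "gripper": [0.0, 0.0, 0.0, 0.0, 0.0]
}}

```text
time: 17.08
position: [429.6, -15.1, 4.5]
ee_rot: [-3.141, 0.0, 0.494]
ft_force: [1.2, 0.5, -0.4]
finger_gap: 43.0
finger_force: 0.0
```

Request:
{"method": "servo_tool", "body": {
  "travel": [
    [0, 0, 0],
    [0, 0, 0],
    [0, 0, 0],
    [0, 0, 0],
    [0, 0, 0]
  ],
  "angular": [
    [0, 0, 0],
    [0, 0, 0],
    [0, 0, 0],
    [0, 0, 0],
    [0, 0, 0]
  ],
  "gripper": [-0.9, -0.9, -0.9, -0.9, -0.9]
}}

```text
time: 17.7
position: [430.0, -15.1, 5.3]
ee_rot: [3.141, -0.001, 0.492]
ft_force: [-1.2, 0.8, 6.0]
finger_gap: 12.1
finger_force: 30.1
```

Request:
{"method": "servo_tool", "body": {
  "travel": [
    [0, 0, -15],
    [0, 0, -30],
    [0, 0, -30],
    [0, 0, 0],
    [0, 0, 0]
  ],
  "angular": [
    [0, 0, 0],
    [0, 0, 0],
    [0, 0, -10.3],
    [0, 0, -10.3],
    [0, 0, -10.3]
  ],
  "gripper": [-0.9, -0.9, -0.9, -0.9, -0.9]
}}

```text
time: 18.32
position: [429.8, -15.1, 81.0]
ee_rot: [3.14, -0.001, 1.037]
ft_force: [0.1, -0.8, -1.0]
finger_gap: 12.1
finger_force: 29.5
```

Request:
{"method": "servo_tool", "body": {
  "travel": [
    [0, 0, 0],
    [0, 0, 0],
    [0, 0, 0],
    [0, 0, 0],
    [-30, 25, 0]
  ],
  "angular": [
    [0, 0, -10.3],
    [0, 0, -10.3],
    [0, 0, -10.3],
    [0, 0, 0],
    [0, 0, 0]
  ],
  "gripper": [-0.9, -0.9, -0.9, -0.9, -0.9]
}}

```text
time: 18.95
position: [454.3, -44.4, 80.3]
ee_rot: [3.141, -0.0, 1.568]
ft_force: [1.2, 0.9, 0.9]
finger_gap: 12.1
finger_force: 29.5
```

Request:
{"method": "servo_tool", "body": {
  "travel": [
    [-40, 30, 0],
    [-40, 30, 0],
    [-40, 30, 0],
    [-35, 25, 0],
    [0, 0, 0]
  ],
  "angular": [
    [0, 0, 0],
    [0, 0, 0],
    [0, 0, 0],
    [0, 0, 0],
    [0, 0, 0]
  ],
  "gripper": [-0.9, -0.9, -0.9, -0.9, -0.9]
}}

```text
time: 19.58
position: [570.1, -202.1, 79.6]
ee_rot: [3.141, 0.0, 1.564]
ft_force: [0.5, 0.7, -0.1]
finger_gap: 11.8
finger_force: 29.5
```

Request:
{"method": "servo_tool", "body": {
  "travel": [
    [0, 6, 0],
    [0, 0, 20],
    [0, 0, 25],
    [0, 0, 18],
    [0, 0, 0]
  ],
  "angular": [
    [0, 0, 0],
    [0, 0, 0],
    [0, 0, 0],
    [0, 0, 0],
    [0, 0, 0]
  ],
  "gripper": [-0.9, -0.9, -0.9, -0.9, -0.9]
}}

```text
time: 20.2
position: [574.6, -199.4, 14.7]
ee_rot: [-3.139, -0.001, 1.571]
ft_force: [-0.1, -0.3, -0.3]
finger_gap: 12.0
finger_force: 29.5
```

Request:
{"method": "servo_tool", "body": {
  "travel": [
    [0, 0, 4],
    [0, 0, 1.5],
    [0, 0, 1],
    [0, 0, 0.5],
    [0, 0, 0]
  ],
  "angular": [
    [0, 0, 0],
    [0, 0, 0],
    [0, 0, 0],
    [0, 0, 0],
    [0, 0, 0]
  ],
  "gripper": [-0.9, -0.9, -0.9, -0.9, -0.9]
}}

```text
time: 20.82
position: [575.5, -200.1, 9.5]
ee_rot: [3.141, 0.0, 1.571]
ft_force: [0.2, 0.9, -0.1]
finger_gap: 11.5
finger_force: 29.5
```

```bash
python3 - <<'E'
from h import *
c=cap('side')
cv2.imwrite('pics/p1.png',cv2.resize(c['frame'][200:370,270:460,::-1],None,fx=3.5,fy=3.5,interpolation=2))
E
```

```text
(no output)
```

View pics/p1.png

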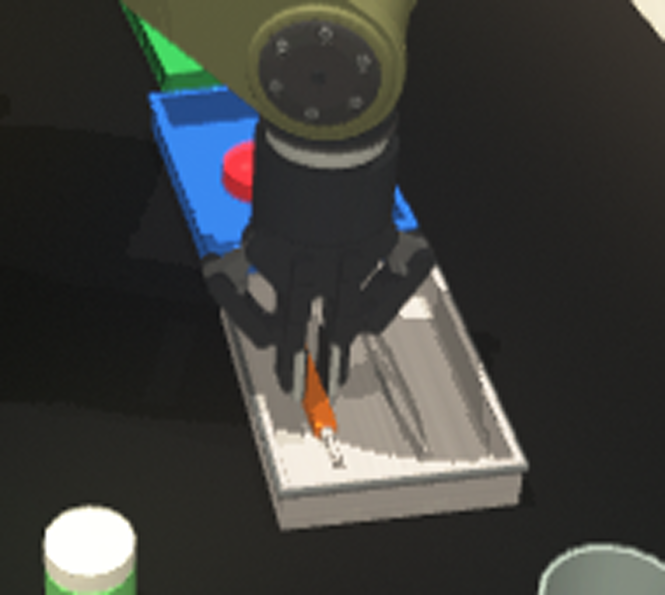

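The probe (320,410) lies in the pan beside the forceps (400,400), well clear of them. I'll release it and fetch the green jar.

Request:
{"method": "servo_tool", "body": {
  "travel": [
    [0, 0, 0],
    [0, 0, 0],
    [0, 0, 0],
    [0, 0, 0],
    [0, 0, -15]
  ],
  "angular": [
    [0, 0, 0],
    [0, 0, 0],
    [0, 0, 0],
    [0, 0, 0],
    [0, 0, 0]
  ],
  "gripper": [-0.4, -0.4, -0.4, -0.4, -0.4]
}}

```text
time: 21.5
position: [574.9, -199.9, 24.0]
ee_rot: [-3.14, -0.001, 1.57]
ft_force: [-0.8, 0.0, 0.8]
finger_gap: 25.7
finger_force: 0.0
```

Request:
{"method": "servo_tool", "body": {
  "travel": [
    [0, 0, -40],
    [0, 0, -40],
    [-30, -33, 0],
    [-35, -37, 0],
    [-35, -37, 0]
  ],
  "angular": [
    [0, 0, 0],
    [0, 0, 0],
    [0, 0, 0],
    [0, 0, 0],
    [0, 0, 0]
  ],
  "gripper": [-0.4, -0.4, 0.6, 0.6, 0.6]
}}

```text
time: 22.12
position: [467.5, -301.0, 105.7]
ee_rot: [3.14, 0.001, 1.571]
ft_force: [0.5, -0.8, 0.5]
finger_gap: 68.2
finger_force: 0.0
```

Request:
{"method": "servo_tool", "body": {
  "travel": [
    [-30, -30, 0],
    [-8, -11, 0],
    [0, 0, 0],
    [0, 0, 0],
    [0, 0, 0]
  ],
  "angular": [
    [0, 0, 0],
    [0, 0, 0],
    [0, 0, 0],
    [0, 0, 0],
    [0, 0, 0]
  ],
  "gripper": [0.7, 0.7, 0.7, 0.7, 0.7]
}}

```text
time: 22.75
position: [428.2, -337.3, 104.5]
ee_rot: [3.141, -0.0, 1.572]
ft_force: [-0.4, 0.8, -0.7]
finger_gap: 72.5
finger_force: 0.0
```

Request:
{"method": "servo_tool", "body": {
  "travel": [
    [-1.5, -2, 0],
    [0, 0, 30],
    [0, 0, 35],
    [0, 0, 21],
    [0, 0, 0]
  ],
  "angular": [
    [0, 0, 0],
    [0, 0, 0],
    [0, 0, 0],
    [0, 0, 0],
    [0, 0, 0]
  ],
  "gripper": [0.7, 0.7, 0.7, 0.7, 0.7]
}}

```text
time: 23.38
position: [424.9, -338.9, 17.2]
ee_rot: [-3.139, -0.002, 1.571]
ft_force: [0.0, -0.7, -0.3]
finger_gap: 72.3
finger_force: 0.0
```

Request:
{"method": "servo_tool", "body": {
  "travel": [
    [0, 0, 0],
    [0, 0, 0],
    [0, 0, 0],
    [0, 0, 0],
    [0, 0, 0]
  ],
  "angular": [
    [0, 0, 0],
    [0, 0, 0],
    [0, 0, 0],
    [0, 0, 0],
    [0, 0, 0]
  ],
  "gripper": [-0.3, -0.3, -0.3, -0.3, -0.3],
  "newtons": 35
}}

```text
time: 24.0
position: [426.0, -340.0, 19.7]
ee_rot: [3.14, 0.001, 1.571]
ft_force: [0.0, 1.0, 7.4]
finger_gap: 43.2
finger_force: 35.6
```

Request:
{"method": "servo_tool", "body": {
  "travel": [
    [0, 0, -15],
    [0, 0, -30],
    [0, 0, -35],
    [20, 8, -20],
    [40, 15, 0]
  ],
  "angular": [
    [0, 0, 0],
    [0, 0, 0],
    [0, 0, 0],
    [0, 0, 0],
    [0, 0, 0]
  ],
  "gripper": [-0.3, -0.3, -0.3, -0.3, -0.3]
}}

```text
time: 24.62
position: [449.0, -280.1, 121.2]
ee_rot: [3.138, 0.002, 1.569]
ft_force: [0.8, -0.0, -1.2]
finger_gap: 43.0
finger_force: 35.9
```

Request:
{"method": "servo_tool", "body": {
  "travel": [
    [45, 15, 0],
    [45, 15, 0],
    [45, 15, 0],
    [45, 15, 0],
    [45, 15, 0]
  ],
  "angular": [
    [0, 0, 0],
    [0, 0, 0],
    [0, 0, 0],
    [0, 0, 0],
    [0, 0, 0]
  ],
  "gripper": [-0.3, -0.3, -0.3, -0.3, -0.3]
}}

```text
time: 25.25
position: [523.9, -53.1, 119.6]
ee_rot: [3.14, 0.0, 1.571]
ft_force: [0.5, 0.3, -1.7]
finger_gap: 43.4
finger_force: 35.9
```

Request:
{"method": "servo_tool", "body": {
  "travel": [
    [45, 17, 0],
    [45, 17, 0],
    [45, 17, 0],
    [40, 17, 0],
    [30, 10, 0]
  ],
  "angular": [
    [0, 0, 0],
    [0, 0, 0],
    [0, 0, 0],
    [0, 0, 0],
    [0, 0, 0]
  ],
  "gripper": [-0.3, -0.3, -0.3, -0.3, -0.3]
}}

```text
time: 25.88
position: [601.9, 152.1, 119.5]
ee_rot: [3.141, -0.0, 1.571]
ft_force: [-0.3, -0.9, -1.8]
finger_gap: 43.6
finger_force: 35.9
```

Request:
{"method": "servo_tool", "body": {
  "travel": [
    [0, 0, 0],
    [0, 0, 0]
  ],
  "angular": [
    [0, 0, 0],
    [0, 0, 0]
  ],
  "gripper": [-0.3, -0.3]
}}

```text
time: 26.12
position: [601.4, 149.9, 119.0]
ee_rot: [3.141, 0.0, 1.57]
ft_force: [-0.9, -0.1, -1.2]
finger_gap: 43.7
finger_force: 35.9
```

Need +15 in x and +30 in y, then down to about 24.

Request:
{"method": "servo_tool", "body": {
  "travel": [
    [15, 8, 0],
    [15, 7, 0],
    [0, 0, 25],
    [0, 0, 30],
    [0, 0, 0]
  ],
  "angular": [
    [0, 0, 0],
    [0, 0, 0],
    [0, 0, 0],
    [0, 0, 0],
    [0, 0, 0]
  ],
  "gripper": [-0.3, -0.3, -0.3, -0.3, -0.3]
}}

```text
time: 26.75
position: [615.5, 179.9, 61.5]
ee_rot: [-3.138, 0.001, 1.57]
ft_force: [-0.8, 0.5, -1.3]
finger_gap: 43.2
finger_force: 36.0
```

Request:
{"method": "servo_tool", "body": {
  "travel": [
    [0, 0, 20],
    [0, 0, 10],
    [0, 0, 4],
    [0, 0, 0],
    [0, 0, 0]
  ],
  "angular": [
    [0, 0, 0],
    [0, 0, 0],
    [0, 0, 0],
    [0, 0, 0],
    [0, 0, 0]
  ],
  "gripper": [-0.3, -0.3, -0.3, -0.3, -0.3]
}}

```text
time: 27.38
position: [616.8, 180.4, 30.0]
ee_rot: [3.141, -0.0, 1.57]
ft_force: [-0.0, -0.2, -1.2]
finger_gap: 42.9
finger_force: 36.0
```

Request:
{"method": "servo_tool", "body": {
  "travel": [
    [0, 0, 3],
    [0, 0, 1.5],
    [0, 0, 1],
    [0, 0, 0],
    [0, 0, 0]
  ],
  "angular": [
    [0, 0, 0],
    [0, 0, 0],
    [0, 0, 0],
    [0, 0, 0],
    [0, 0, 0]
  ],
  "gripper": [-0.3, -0.3, -0.3, -0.3, -0.3]
}}

```text
time: 28.0
position: [616.6, 180.4, 23.9]
ee_rot: [3.142, 0.0, 1.571]
ft_force: [-0.3, 0.3, -0.8]
finger_gap: 43.4
finger_force: 36.2
```

```bash
python3 - <<'E'
from h import *
c=cap('side')
cv2.imwrite('pics/g1.png',cv2.resize(c['frame'][110:250,270:430,::-1],None,fx=4,fy=4,interpolation=2))
E
```

```text
(no output)
```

View pics/g1.png

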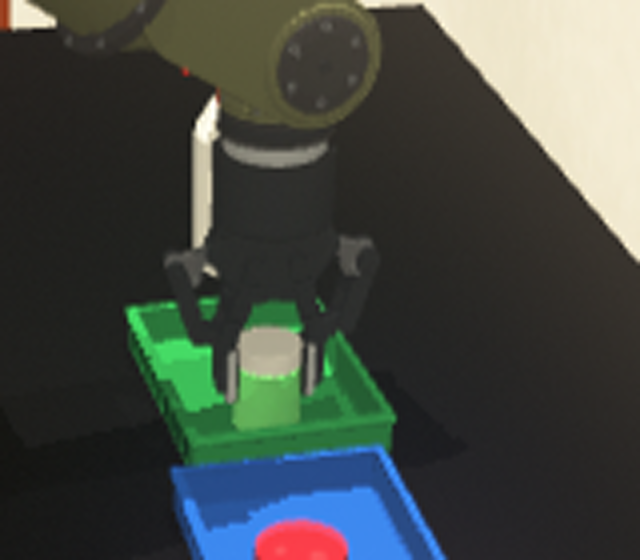

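The green jar is upright in the basket at (268,380), about at floor height. I'll lower it a touch and release.

Request:
{"method": "servo_tool", "body": {
  "travel": [
    [0, 0, 0.6],
    [0, 0, 0],
    [0, 0, 0],
    [0, 0, 0],
    [0, 0, 0]
  ],
  "angular": [
    [0, 0, 0],
    [0, 0, 0],
    [0, 0, 0],
    [0, 0, 0],
    [0, 0, 0]
  ],
  "gripper": [-0.3, -0.3, 0.4, 0.4, 0.4]
}}

```text
time: 28.68
position: [616.6, 180.4, 23.2]
ee_rot: [3.142, 0.0, 1.57]
ft_force: [-0.3, -0.1, -0.7]
finger_gap: 60.0
finger_force: 0.0
```

Request:
{"method": "servo_tool", "body": {
  "travel": [
    [0, 0, -10],
    [0, 0, -35],
    [0, 0, -40],
    [0, 0, -10],
    [0, 0, 0]
  ],
  "angular": [
    [0, 0, 0],
    [0, 0, 0],
    [0, 0, 0],
    [0, 0, 0],
    [0, 0, 0]
  ],
  "gripper": [0.4, 0.4, 0.4, 0.4, 0.6]
}}

```text
time: 29.3
position: [616.7, 180.4, 118.9]
ee_rot: [3.141, -0.0, 1.571]
ft_force: [-0.3, 0.3, -0.9]
finger_gap: 68.2
finger_force: 0.0
```

Request:
{"method": "servo_tool", "body": {
  "travel": [
    [-8, -40, 0],
    [-8, -45, 0],
    [-8, -45, 0],
    [-5, -45, 0],
    [0, -30, 0]
  ],
  "angular": [
    [0, 0, 0],
    [0, 0, 0],
    [0, 0, 0],
    [0, 0, 0],
    [0, 0, 0]
  ],
  "gripper": [0.7, 0.7, 0.7, 0.7, 0.7]
}}

```text
time: 29.92
position: [409.2, 150.9, 117.2]
ee_rot: [-3.139, 0.001, 1.57]
ft_force: [0.2, 0.7, 0.4]
finger_gap: 73.0
finger_force: 0.0
```

Request:
{"method": "servo_tool", "body": {
  "travel": [
    [0, 0, 0],
    [0, 0, 0]
  ],
  "angular": [
    [0, 0, 0],
    [0, 0, 0]
  ],
  "gripper": [0.7, 0.7]
}}

```text
time: 30.18
position: [411.9, 151.4, 118.0]
ee_rot: [-3.141, 0.0, 1.571]
ft_force: [-0.0, -0.3, 0.5]
finger_gap: 72.6
finger_force: 0.0
```

Amber lid at (406.6,149.4): shift −5, −2, down to 18.5.

Request:
{"method": "servo_tool", "body": {
  "travel": [
    [-2, -5, 0],
    [0, 0, 35],
    [0, 0, 35],
    [0, 0, 25],
    [0, 0, 4]
  ],
  "angular": [
    [0, 0, 0],
    [0, 0, 0],
    [0, 0, 0],
    [0, 0, 0],
    [0, 0, 0]
  ],
  "gripper": [0.7, 0.7, 0.7, 0.7, 0.7]
}}

```text
time: 30.8
position: [405.9, 149.1, 18.0]
ee_rot: [-3.139, 0.001, 1.57]
ft_force: [-0.4, 0.3, -0.5]
finger_gap: 72.7
finger_force: 0.0
```

Request:
{"method": "servo_tool", "body": {
  "travel": [
    [0, 0, 0],
    [0, 0, 0],
    [0, 0, 0],
    [0, 0, 0],
    [0, 0, 0]
  ],
  "angular": [
    [0, 0, 0],
    [0, 0, 0],
    [0, 0, 0],
    [0, 0, 0],
    [0, 0, 0]
  ],
  "gripper": [0.7, -0.3, -0.3, -0.3, -0.3]
}}

```text
time: 31.42
position: [407.1, 149.6, 20.3]
ee_rot: [3.14, -0.0, 1.571]
ft_force: [-1.0, -0.8, 7.9]
finger_gap: 43.3
finger_force: 34.6
```

Request:
{"method": "servo_tool", "body": {
  "travel": [
    [0, 0, -15],
    [0, 0, -30],
    [0, 0, -35],
    [10, 15, -20],
    [18, 35, 0]
  ],
  "angular": [
    [0, 0, 0],
    [0, 0, 0],
    [0, 0, 0],
    [0, 0, 0],
    [0, 0, 0]
  ],
  "gripper": [-0.3, -0.3, -0.3, -0.3, -0.3]
}}

```text
time: 32.05
position: [457.5, 177.8, 122.5]
ee_rot: [3.138, -0.001, 1.57]
ft_force: [0.7, 0.2, -1.1]
finger_gap: 43.3
finger_force: 35.9
```

Request:
{"method": "servo_tool", "body": {
  "travel": [
    [20, 40, 0],
    [20, 40, 0],
    [20, 40, 0],
    [17, 30, 0],
    [0, 0, 0]
  ],
  "angular": [
    [0, 0, 0],
    [0, 0, 0],
    [0, 0, 0],
    [0, 0, 0],
    [0, 0, 0]
  ],
  "gripper": [-0.3, -0.3, -0.3, -0.3, -0.3]
}}

```text
time: 32.67
position: [607.4, 255.0, 119.8]
ee_rot: [3.141, -0.0, 1.571]
ft_force: [-0.1, -0.6, -1.8]
finger_gap: 42.9
finger_force: 36.0
```

Request:
{"method": "servo_tool", "body": {
  "travel": [
    [3, 5, 0],
    [0, 0, 25],
    [0, 0, 30],
    [0, 0, 20],
    [0, 0, 10]
  ],
  "angular": [
    [0, 0, 0],
    [0, 0, 0],
    [0, 0, 0],
    [0, 0, 0],
    [0, 0, 0]
  ],
  "gripper": [-0.3, -0.3, -0.3, -0.3, -0.3]
}}

```text
time: 33.3
position: [611.3, 257.2, 33.8]
ee_rot: [-3.141, 0.0, 1.57]
ft_force: [0.1, -0.7, -1.6]
finger_gap: 43.3
finger_force: 36.0
```

Request:
{"method": "servo_tool", "body": {
  "travel": [
    [0, 0, 5],
    [0, 0, 2],
    [0, 0, 1],
    [0, 0, 0],
    [0, 0, 0]
  ],
  "angular": [
    [0, 0, 0],
    [0, 0, 0],
    [0, 0, 0],
    [0, 0, 0],
    [0, 0, 0]
  ],
  "gripper": [-0.3, -0.3, -0.3, -0.3, -0.3]
}}

```text
time: 33.92
position: [611.7, 257.4, 26.6]
ee_rot: [3.141, -0.0, 1.571]
ft_force: [-0.1, 0.4, -1.1]
finger_gap: 43.1
finger_force: 36.0
```

Request:
{"method": "servo_tool", "body": {
  "travel": [
    [0, 0, 1],
    [0, 0, 1],
    [0, 0, 0.7],
    [0, 0, 0],
    [0, 0, 0]
  ],
  "angular": [
    [0, 0, 0],
    [0, 0, 0],
    [0, 0, 0],
    [0, 0, 0],
    [0, 0, 0]
  ],
  "gripper": [-0.3, -0.3, -0.3, -0.3, -0.3]
}}

```text
time: 34.55
position: [611.6, 257.4, 24.4]
ee_rot: [3.141, -0.0, 1.571]
ft_force: [-4.5, -2.5, 6.8]
finger_gap: 43.5
finger_force: 36.8
```

Request:
{"method": "servo_tool", "body": {
  "travel": [
    [0, 0, 0],
    [0, 0, 0],
    [0, 0, 0],
    [0, 0, 0],
    [0, 0, -10]
  ],
  "angular": [
    [0, 0, 0],
    [0, 0, 0],
    [0, 0, 0],
    [0, 0, 0],
    [0, 0, 0]
  ],
  "gripper": [0.4, 0.4, 0.4, 0.4, 0.4]
}}

```text
time: 35.17
position: [611.2, 257.2, 33.3]
ee_rot: [-3.14, 0.001, 1.571]
ft_force: [0.1, -0.3, -0.0]
finger_gap: 59.9
finger_force: 0.0
```

Request:
{"method": "servo_tool", "body": {
  "travel": [
    [0, 0, -35],
    [0, 0, -40],
    [0, 0, -40],
    [0, -40, 0],
    [0, -40, 0]
  ],
  "angular": [
    [0, 0, 0],
    [0, 0, 0],
    [0, 0, 0],
    [0, 0, 0],
    [0, 0, 0]
  ],
  "gripper": [0.4, 0.4, 0.4, 0.4, 0.4]
}}

```text
time: 35.8
position: [530.7, 257.3, 149.6]
ee_rot: [3.14, -0.001, 1.57]
ft_force: [1.2, 0.9, 0.3]
finger_gap: 59.8
finger_force: 0.0
```

Request:
{"method": "servo_tool", "body": {
  "travel": [
    [0, -45, 0],
    [0, -45, 0],
    [0, -40, 0],
    [0, 0, 0],
    [0, 0, 0]
  ],
  "angular": [
    [0, 0, 0],
    [0, 0, 0],
    [0, 0, 0],
    [0, 0, 0],
    [0, 0, 0]
  ],
  "gripper": [0.4, 0.4, 0.4, 0.4, 0.4]
}}

```text
time: 36.42
position: [402.2, 257.6, 149.4]
ee_rot: [3.14, -0.001, 1.571]
ft_force: [0.7, -0.0, 0.3]
finger_gap: 60.0
finger_force: 0.0
```

```bash
python3 - <<'E'
from h import *
a=cap('top')['frame'][165:335,95:525];b=cap('side')['frame'][100:430,230:490]
cv2.imwrite('pics/e1.png',cv2.resize(a[:,:,::-1],None,fx=1.86,fy=1.86,interpolation=2))
cv2.imwrite('pics/e2.png',cv2.resize(b[:,:,::-1],None,fx=1.8,fy=1.8,interpolation=2))
E
```

```text
(no output)
```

View pics/e1.png

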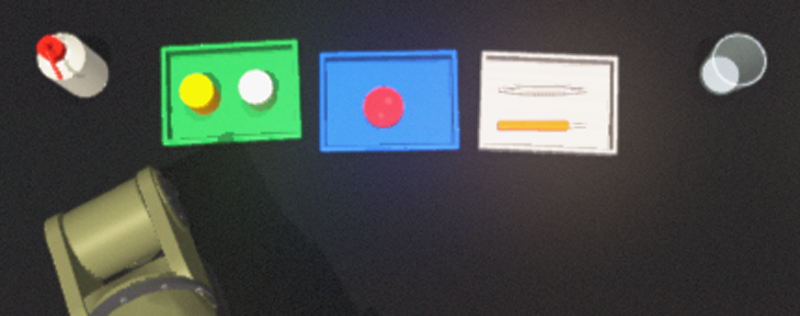

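View pics/e2.png

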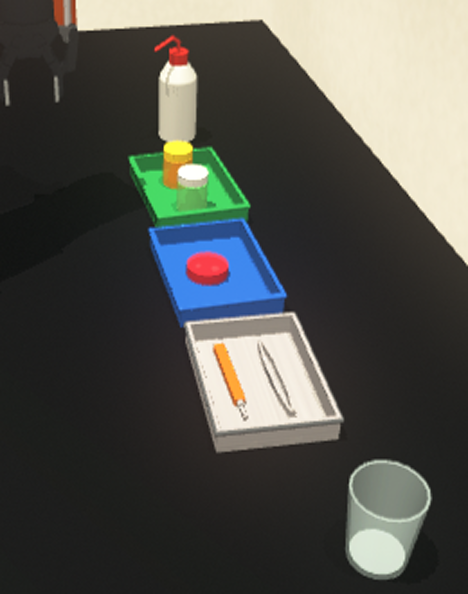

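Everything is in place. Both jars stand upright in the basket (lids at 197,92 and 257,87 in the top crop) and the dish is flat in the tray (383,107). The forceps (542,90) and probe (540,126) lie side by side in the pan, and the bottle and beaker are unmoved. I'll hand in.

```bash
python3 -c "
from plant import robot
print(robot.hand_in())"
```

```text
the job is handed in; nothing more can be done
None
```

I handed the job in at about 37 s; the last pictures show both jars upright in the basket, the dish flat in the tray, the forceps and probe side by side lengthwise in the pan, and the wash bottle and beaker where they stood, though the hand-in gave no verdict.

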